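Tip the tea packet flat and shut the tea chest

ROBOT

A 6-joint arm with a two-finger parallel gripper is mounted at the origin on a cart in front of the work surface, level with it; the furniture and walls round the work are solid. World frame = base frame: x ahead of the robot, y to its left, z up, the work surface at z = 0. Lengths are in m, angles in rad, forces in N, time in s.
With the tool pointing down it reaches from about 0.35 to 0.975 m from the base axis. Payload 4.9 kg.
Tool frame: the origin (TCP) lies between the finger pads; the fingertips stand 25 mm ahead of it and the grasp point (between the pads) lies 6 mm ahead of it (ctrl.tip_reach is the distance from the TCP to the fingertips, in m); z points along the fingers, y is the line along which they close (so a half turn about z gives the same grasp; the last joint's range is limited). The gripper opens to 85 mm and grips with 20 to 120 N. Pads are 22 mm wide; open, the fingers measure 114 mm over their backs; the gripper's body (76 mm by 85 mm) begins 54 mm behind the grasp point. The pads swing forward as they close: fully open they stand 13 mm farther back than shut.
Start: joints at [1.032, 0.053, 1.613, -0, 1.476, -0.119], TCP at [0.255, 0.571, 0.256] pointing down, gripper open.
Joint ranges: [-3.01, 3.01], [-1.01, 2.22], [0.06, 2.58], [-1.02, 4.17], [0.09, 2.62], [-3.14, 3.14]. Speed limits (rad/s): [2.57, 2.57, 3.14, 3.14, 3.14, 3.14].

INTERFACE

Orientations are given as a unit quaternion [w, x, y, z].
In Python, from cell import ctrl gives the robot as it stands.
- The arm moves only by the tool play_rows, never from a script. Its argument "moves" is a list of rows, each a list of 3 entries, a list of its own where there are three numbers: the shift along the tool's x, y, z in cm, then the turn, a rotation vector about the tool's x, y, z in rad, then the opening, from -1 (shut) to 1 (fully open), so that 0 is half open. A call has 1 to 12 rows; each row is the pose to reach, as a shift and turn from the pose commanded when the call began, along the tool's axes at that moment; what a row does not reach only later rows make up. A row lasts 1/12 s, in which the tool goes at most 41.7 mm and 7.16 degrees, less where a joint would pass 70% of its speed; a pose out of reach is approached as far as the arm can. A call with a gripper value outside its range is refused whole. The fingers move at their own pace and stop on an object; "squeeze" is the grip in N (left out, the last holds). Time passes only in rows, so rows that repeat a pose let the fingers close. It gives the time, the measured TCP pose, the force, the opening and the grip force at its end, in the units of the state.
- ctrl.sense(): the state, without advancing time (a new reading comes with each control period).
- ctrl.get_image(name): name is "side" or "top" or "wrist"; returns the picture (420x560x3 uint8, red, green, blue); there is no depth.
- ctrl.calibration(name): a dict with "camera_matrix" (3x3 intrinsics, pixels), "pose" (4x4, takes a point from camera to world coordinates). Camera axes: x right, y down, z forward; pixel columns grow to the right and rows downward; lengths in m; the calibration is good to about 2 mm. A picture is of the moment at which its call begins: read the wrist's pose just before it. calibration takes no time and is no camera call; for the wrist camera it gives the pose at the moment of the call.
- ctrl.close_job(): hands the job in; it is judged then, once.
The state is a dict: "time": time; "joint_positions": joint angles; "joint_velocities": joint speeds; "joint_efforts": joint torques, N m; "eef_pos": TCP position; "ee_rot": TCP orientation; "contact_force": force on the tool from outside, world axes, zero at the start; "torque": the same for the moment, N m; "grip_width": finger opening in m; "finger_force": force on a finger pad.
Only numpy, scipy, OpenCV 4.12 (cv2) and the standard library are available. Lean on these libraries where they do the work, as an engineer would, in place of code of your own. Each camera call takes 0.05 s, during which the arm holds its last target. There are 200 camera calls.

TASK

The tall green tea packet was put back on end in the tea chest, so it sticks up above the rim and the lid cannot close. With the fingertips, push its top over towards the hinge side so that it drops and lies flat on the floor of its own compartment; after that push the open lid over from behind so that it falls fully shut. Do not pick anything up, leave the low red packet standing as it is, and do not shift the chest or disturb the things around it.

Things in the scene. Friction and masses are not known exactly. Their poses are not given: they have to be found in the camera images.
- chest: light wooden tea chest, loose, 1.6 kg, 150 x 216 mm, rim 74 mm high. Origin: centre of the underside; own -x is the front (faces roughly to the robot's right), +x the hinge side, y along the length, z up. Walls 8, floor 6 mm thick; inside x -67 to 67, y -100 to 100 mm. A divider (5 mm thick, top 66 mm above the table) at y = 0 makes two equal compartments
- chest_hinge (a point): middle of the lid's hinge line, fixed on the chest at its own x = 75, y = 0, z = 74 mm; the hinge line runs along the chest's y
- chest_lid (a joint): lid, rad: 0 = shut, grows as it opens; at the start it leans back past upright, at or near its stop at 1.745. Light (0.2 kg) and loose, hinge friction 0.02 N m, no spring: pushed from behind to less than 1.3 it falls shut by itself. The tall packet, while standing, stops it at about 0.27
- lid_edge (a point): middle of the lid's free edge, 150 mm from the hinge line, half-way through the thickness. The lid is a wooden frame 24 mm wide with a clear pane, 216 mm long (along the chest's y), 150 mm deep and 12 mm thick. While the lid is open this is its highest part, about 220 mm above the table
- tall_packet: loose green tea carton with cream label, 28 mm thick (own x), 82 mm wide (y), 98 mm tall (z), 40 to 85 g. Origin: centre of the end it stands on. It stands in either compartment, close to the front wall (gap 1 to 6 mm), own axes within 2 degrees of the chest's; its top is 104 mm above the table, 30 mm above the rim
- tall_packet_center (a point): middle of the tall packet's volume (55 mm above the table while it stands, 20 mm when it lies flat on the compartment floor)
- low_packet: loose red tea carton with cream label, 28 mm thick (own x), 82 mm wide (y), 56 mm tall (z), 40 g, standing in the other compartment close to the front wall, its top below the rim, so it does not hinder the lid. Origin: centre of the end it stands on
- sugar_shaker: bystander: glass sugar shaker with white cap, 70 mm across, 127 mm tall, near the left edge; origin: centre of its underside
- blue_mug: bystander: light blue mug, 91 mm tall, near the left edge; origin: centre of its underside
- teaspoon: bystander: steel teaspoon 130 mm long lying at the front left; origin: under its middle
- lemon: bystander: lemon, 87 mm long, at the right; origin: under its middle
- honey_jar: bystander: glass jar with black lid, 63 mm across, 94 mm tall, at the back right; origin: centre of its underside
- black_mug: bystander: black enamel mug, 79 mm tall, at the front right; origin: centre of its underside
Not all that is in view belongs to the job. Several things have the shape of the tall_packet; the one meant has the colours described above.

How it is judged:
On the way:
1. the tall packet lies flat on the floor of its compartment while the lid is still open (angle between tall_packet's own z axis and vertical between 1.45 and 1.69 rad and z of tall_packet_center in the frame of chest below 0.027 m and value of joint chest_lid above 1.3 rad), for 0.2 s.
At the end, for the whole second after the job is handed in: the lid is shut (joint under 0.04 rad) over the tall packet, which lies flat (within 7 degrees) on the floor of the compartment; the low packet still stands upright, the chest is within 25 mm of where it stood, and everything is at rest (angle between tall_packet's own z axis and vertical between 1.45 and 1.69 rad and z of tall_packet_center in the frame of chest below 0.027 m and value of joint chest_lid below 0.04 rad and x of tall_packet_center in the frame of chest between -0.06 and 0.06 m and angle between low_packet's own z axis and vertical below 0.15 rad and distance of chest from where it was at the start of the episode below 0.025 m and linear speed of each of tall_packet, chest below 0.02 m/s); the robot touches nothing.
It fails at once if the tall packet was lifted out instead of tipped over (z of tall_packet_center in the frame of chest above 0.072 m).
It fails at once if the low packet was lifted, knocked over or pushed away (z of low_packet in the frame of chest above 0.02 m or angle between low_packet's own z axis and vertical above 0.35 rad or distance of low_packet from where it was at the start of the episode above 0.03 m).
It fails at once if the chest was lifted, tipped or shoved away (distance of chest from where it was at the start of the episode above 0.035 m or angle between chest's own z axis and vertical above 0.1 rad).
It fails at once if a bystander was disturbed (distance of any of sugar_shaker, blue_mug, teaspoon, lemon, honey_jar, black_mug from where it was at the start of the episode above 0.03 m).
It also fails if it takes over 48 s, if anything falls off the work surface, if the arm or the gripper's body presses on something with over 40 N, if the wrist force passes 120 N, or if a joint passes its speed limit or range.

## Working session

There is one attempt and no reset: what is moved stays moved. The work goes in short steps, Python scripts to look and compute and a tool call to move; the robot and the scene stay as the last step left them, time stands still between calls to the robot, and variables do not carry over. Pictures are saved under pics/ and viewed, at most 10 in all, crops included, and the job is handed in when it is done.

Besides the shell and the picture viewer there is one more tool, called after "Emit:" by a JSON object that holds its "api" and its "payload". play_rows: Moves the arm, as the interface text tells. Its arguments: {"type":"object","properties":{"moves":{"type":"array","items":{"type":"array"}},"squeeze":{"type":"number"}},"required":["moves"]}

```bash
mkdir -p pics; ls; python3 - <<'E'
from cell import ctrl
import cv2,numpy as np
np.set_printoptions(precision=4,suppress=True)
for n in("side","top"):
    c=ctrl.calibration(n);print(n,c["camera_matrix"],c["pose"])
    cv2.imwrite(f"pics/{n}0.png",ctrl.get_image(n)[:,:,::-1])
s=ctrl.sense();print(s["eef_pos"],s["ee_rot"],s["time"],s["grip_width"],ctrl.tip_reach)
E
```

```text
pics
side [[526.5626   0.     277.6371]
 [  0.     526.5626 202.4187]
 [  0.       0.       1.    ]] [[ 0.9845 -0.122   0.1257  0.3548]
 [-0.1751 -0.676   0.7158 -0.8237]
 [-0.0023 -0.7267 -0.6869  0.8742]
 [ 0.      0.      0.      1.    ]]
top [[404.9985   0.     279.2806]
 [  0.     404.9985 209.6101]
 [  0.       0.       1.    ]] [[ 0.0489 -0.9776  0.2045  0.3545]
 [-0.9988 -0.0474  0.0125  0.0244]
 [-0.0025 -0.2049 -0.9788  0.9227]
 [ 0.      0.      0.      1.    ]]
[0.2545 0.5703 0.2552] [-0.0003  0.2084  0.9781 -0.0009] 0.1 0.08537448927831312 0.025
```

View pics/side0.png

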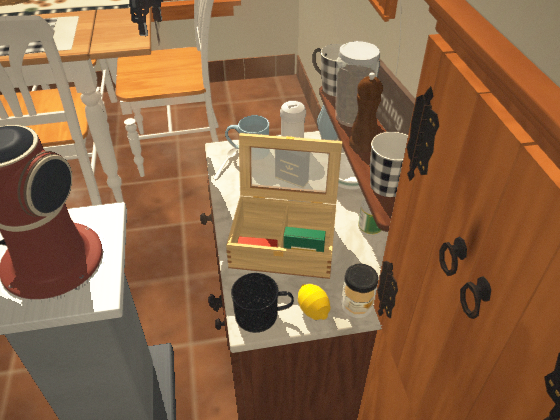

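View pics/top0.png

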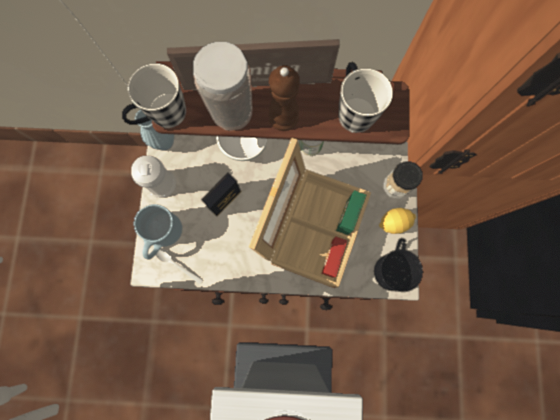

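The side view shows the chest in the middle with its lid open (about 285,190), and the green packet at about (305,238). The top view shows green at (352,212) in the far compartment, red at (335,257) in the near one, and the lid leaning to the left, around (278,205). Zooming in to measure corners.

```bash
python3 - <<'E'
import cv2,numpy as np
a=cv2.imread("pics/top0.png")[130:295,240:380]
b=cv2.imread("pics/side0.png")[125:280,215:345]
cv2.imwrite("pics/topc.png",cv2.resize(a[10:160],(700,750),interpolation=cv2.INTER_CUBIC)[:,:][0:750:1][:600])
a=cv2.resize(a,None,fx=3.6,fy=3.6,interpolation=cv2.INTER_CUBIC)
cv2.imwrite("pics/topc.png",a)
print(a.shape)
E
```

```text
(594, 504, 3)
```

View pics/topc.png

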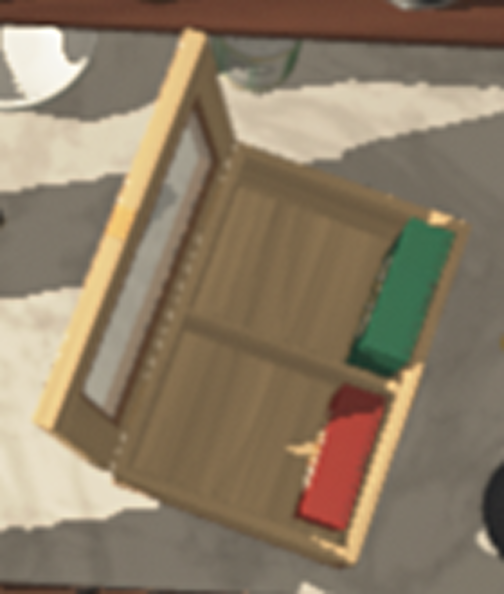

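The crop shows the rim corners at (467,222), (350,565), (115,480) and (238,148), the lid's free edge from about (195,30) to (45,425), and the green top between (415,220) and (385,357). Fitting the model to these.

```bash
cat > h.py <<'E'
from cell import ctrl
import numpy as np
from scipy.optimize import least_squares
def proj(n,P):
    c=ctrl.calibration(n);T=np.linalg.inv(c["pose"]);q=np.asarray(P)@T[:3,:3].T+T[:3,3]
    p=q@c["camera_matrix"].T;return p[:,:2]/p[:,2:]
def R(a):
    return np.array([[np.cos(a),-np.sin(a),0],[np.sin(a),np.cos(a),0],[0,0,1]])
def ray(n,uv,z):
    c=ctrl.calibration(n);d=c["pose"][:3,:3]@np.linalg.solve(c["camera_matrix"],[*uv,1]);o=c["pose"][:3,3]
    return o+d*(z-o[2])/d[2]
E
python3 - <<'E'
from h import *
np.set_printoptions(precision=4,suppress=True)
f=lambda p:np.array(p)/3.6+[240,130]
rim=f([(467,222),(350,565),(115,480),(238,148)])
mod=np.array([[-.075,-.108,.074],[-.075,.108,.074],[.075,.108,.074],[.075,-.108,.074]])
def W(m,p): return m@R(p[2]).T+[p[0],p[1],0]
r=least_squares(lambda p:(proj("top",W(mod,p))-rim).ravel(),[.35,0,1.3])
p=r.x;print("chest",p,np.degrees(p[2]),r.fun)
# packet top rel
g=f([(415,219),(455,228),(403,372),(352,362)])
for u in g:
    w=ray("top",u,.104);print("green",(w-[p[0],p[1],0])@R(p[2]))
for u in f([(195,30),(38,420)]):
    for z in (.21,.22,.23): w=ray("top",u,z);print("lid",w,(w-[p[0],p[1],0])@R(p[2]))
print("side pred hinge/rim",proj("side",W(mod,p)))
for uv,z in (((345,110),.0),((140,140),.0),((410,140),0),((140,288),0),((418,296),0),((345,135),.05)): print(uv,ray("top",uv,z))
# others
for nm,uv,z in(("honey",(405,175),.094),("lemon",(398,221),.05),("blackmug",(400,270),.079),("box",(222,190),.03),("shaker",(147,168),.127)):print(nm,ray("top",uv,z))
E
```

```text
chest [ 0.4985 -0.0559  1.2692] 72.72052947613848 [ 0.766   0.6941  1.7377  1.1156 -1.3635 -0.4451 -1.1938 -1.5671]
green [-0.0404 -0.0908  0.104 ]
green [-0.0638 -0.0936  0.104 ]
green [-0.0615 -0.0033  0.104 ]
green [-0.0326  0.0012  0.104 ]
lid [0.6405 0.0124 0.21  ] [ 0.1074 -0.1153  0.21  ]
lid [0.6365 0.0126 0.22  ] [ 0.1064 -0.1114  0.22  ]
lid [0.6325 0.0127 0.23  ] [ 0.1053 -0.1075  0.23  ]
lid [0.4342 0.0809 0.21  ] [0.1115 0.102  0.21  ]
lid [0.4331 0.0801 0.22  ] [0.1104 0.1028 0.22  ]
lid [0.432  0.0793 0.23  ] [0.1093 0.1037 0.23  ]
side pred hinge/rim [[330.9767 254.9779]
 [224.8454 245.0586]
 [238.0505 195.5766]
 [334.5291 203.7202]]
(345, 110) [ 0.8044 -0.1126  0.    ]
(140, 140) [0.7027 0.3808 0.    ]
(410, 140) [ 0.7339 -0.2704  0.    ]
(140, 288) [0.3531 0.3389 0.    ]
(418, 296) [ 0.3659 -0.2819  0.    ]
(345, 135) [ 0.7184 -0.1062  0.05  ]
honey [ 0.6157 -0.2284  0.094 ]
lemon [ 0.524 -0.225  0.05 ]
blackmug [ 0.4157 -0.2197  0.079 ]
box [0.5802 0.1683 0.03  ]
shaker [0.5948 0.3101 0.127 ]
```

Emit:
{"api": "play_rows", "payload": {"moves": [[[0, 0, -4], [0, 0, -0.06], -1], [[0, 0, -8], [0, 0, -0.12], -1], [[0, 0, -8], [0, 0, -0.12], -1], [[0, 0, -8], [0, 0, -0.12], -1]]}}

```text
time: 0.43
eef_pos: [0.2553, 0.5718, 0.3403]
ee_rot: [0.001, 0.149, 0.989, 0.003]
contact_force: [-0.3, 0.6, 0.3]
grip_width: 0.0389
finger_force: 0.0
```

Emit:
{"api": "play_rows", "payload": {"moves": [[[-47, -63, 0], [0, 0, 0], -1], [[-47, -63, 0], [0, 0, 0], -1], [[-47, -63, 0], [0, 0, 0], -1], [[-47, -63, 0], [0, 0, 0], -1], [[-47, -63, 0], [0, 0, 0], -1], [[-47, -63, 0], [0, 0, 0], -1], [[-47, -63, 0], [0, 0, 0], -1], [[-47, -63, 0], [0, 0, 0], -1], [[-47, -63, 0], [0, 0, 0], -1], [[-47, -63, 0], [0, 0, 0], -1], [[-47, -63, 0], [0, 0, 0], -1], [[-47, -63, 0], [0, 0, 0], -1]]}}

```text
time: 1.43
eef_pos: [0.4216, 0.0975, 0.3346]
ee_rot: [-0.001, 0.149, 0.989, -0.0]
contact_force: [2.0, 0.3, -0.4]
grip_width: 0.0
finger_force: 0.0
```

Emit:
{"api": "play_rows", "payload": {"moves": [[[-16, -22, 0], [0, 0, 0], -1], [[-16, -22, 0], [0, 0, 0], -1], [[-16, -22, 0], [0, 0, 0], -1], [[-16, -22, 0], [0, 0, 0], -1], [[-16, -22, 0], [0, 0, 0], -1], [[-16, -22, 0], [0, 0, 0], -1], [[-16, -22, 0], [0, 0, 0], -1], [[-16, -22, 0], [0, 0, 0], -1], [[-16, -22, 0], [0, 0, 0], -1], [[-16, -22, 0], [0, 0, 0], -1]]}}

```text
time: 2.27
eef_pos: [0.5094, -0.1572, 0.335]
ee_rot: [-0.001, 0.149, 0.989, 0.001]
contact_force: [-0.0, -0.6, -0.1]
grip_width: -0.0002
finger_force: 0.0
```

```bash
cat >> h.py <<'E'
def tip():
    s=ctrl.sense();return (np.array(s["eef_pos"])-[.4985,-.0559,.025])@R(1.2692),s["eef_pos"],s["time"]
E
python3 - <<'E'
from h import *
import cv2
print(tip())
a=ctrl.get_image("wrist")[:,:,::-1];cv2.imwrite("pics/w1.png",a)
E
```

```text
(array([-0.0934566 , -0.04048791,  0.30996034]), array([ 0.50939963, -0.15716502,  0.33496034]), 2.2667)
```

View pics/w1.png

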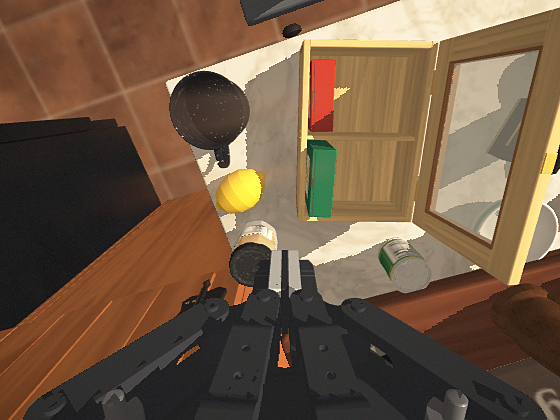

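The wrist view shows the chest square to the tool: rim front edge from (303,41) to (298,221), green packet about (306..335, 140..217), and a clear space in front of it. Checking the chest's fit in this view.

```bash
python3 - <<'E'
from h import *
np.set_printoptions(precision=4,suppress=True)
o=[.4985,-.0559,0]
for nm,uv,z in (("nf",(303,41),.074),("ff",(298,221),.074),("hn",(438,41),.074),("hf",(415,222),.074),("g",(307,152),.104),("g",(333,152),.104),("g",(307,217),.104),("g",(331,217),.104),("div front",(310,138),.066)):
    w=ray("wrist",uv,z);print(nm,w,(w-o)@R(1.2692))
mod=np.array([[-.075,-.108,.074],[-.075,.108,.074],[.075,.108,.074],[.075,-.108,.074]])
print(proj("wrist",mod@R(1.2692).T+o))
E
```

```text
nf [ 0.377  -0.0947  0.074 ] [-0.0732  0.1045  0.074 ]
ff [ 0.5802 -0.1599  0.074 ] [-0.0751 -0.1089  0.074 ]
hn [0.4208 0.0477 0.074 ] [0.0759 0.1049 0.074 ]
hf [ 0.6272 -0.0122  0.074 ] [ 0.08   -0.1099  0.074 ]
g [ 0.4909 -0.1245  0.104 ] [-0.0678 -0.0131  0.104 ]
g [ 0.4995 -0.0964  0.104 ] [-0.0383 -0.013   0.104 ]
g [ 0.5666 -0.1459  0.104 ] [-0.0657 -0.0918  0.104 ]
g [ 0.5752 -0.1181  0.104 ] [-0.0366 -0.0917  0.104 ]
div front [ 0.4818 -0.1153  0.066 ] [-0.0617 -0.0017  0.066 ]
[[298.0534 220.3378]
 [301.3953  37.4353]
 [437.6561  37.9017]
 [411.451  220.6341]]
```

Emit:
{"api": "play_rows", "payload": {"moves": [[[-1.1, -1.7, 0], [0, 0, 0], -1], [[-1.1, -1.7, 4], [0, 0, 0], -1], [[-1.1, -1.7, 8], [0, 0, 0], -1], [[-1.1, -1.7, 12], [0, 0, 0], -1], [[-1.1, -1.7, 15], [0, 0, 0], -1], [[-1.1, -1.7, 18], [0, 0, 0], -1], [[-1.1, -1.7, 20], [0, 0, 0], -1], [[-1.1, -1.7, 21], [0, 0, 0], -1], [[-1.1, -1.7, 22.2], [0, 0, 0], -1], [[-1.1, -1.7, 22.2], [0, 0, 0], -1], [[-1.1, -1.7, 22.2], [0, 0, 0], -1]]}}

```text
time: 3.23
eef_pos: [0.5158, -0.1771, 0.115]
ee_rot: [0.0, 0.149, 0.989, -0.0]
contact_force: [-0.6, -0.2, 0.6]
grip_width: -0.0001
finger_force: 0.0
```

```bash
python3 - <<'E'
from h import *
import cv2
print(tip(),ctrl.sense()["contact_force"])
a=ctrl.get_image("wrist")[:,:,::-1];b=ctrl.get_image("side")[150:310,200:390,::-1]
cv2.imwrite("pics/m1.png",np.hstack([cv2.resize(a,(400,300)),cv2.resize(b,(356,300),interpolation=cv2.INTER_CUBIC)]))
E
```

```text
(array([-0.11060672, -0.05252882,  0.09001076]), array([ 0.51580269, -0.17711774,  0.11501076]), 3.2333) [-0.64037918 -0.15738738  0.58752323]
```

View pics/m1.png

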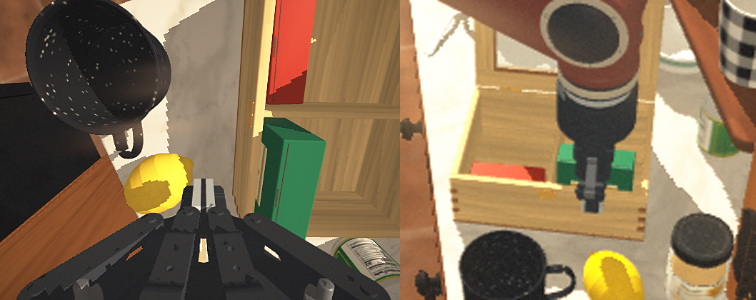

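The left half (wrist) shows the shut fingertips in front of the green packet with a gap. The right half (side) shows them at about mid-width of the packet and above the rim. Pushing now.

Emit:
{"api": "play_rows", "payload": {"moves": [[[0, 1.0, 0], [0, 0, 0], -1], [[0, 2.0, 0], [0, 0, 0], -1], [[0, 2.5, 0], [0, 0, 0], -1], [[0, 3.0, 0], [0, 0, 0], -1], [[0, 3.4, 0], [0, 0, 0], -1], [[0, 3.8, 0], [0, 0, 0], -1], [[0, 4.2, 0], [0, 0, 0], -1], [[0, 4.6, 0], [0, 0, 0], -1], [[0, 5.0, 0], [0, 0, 0], -1], [[0, 5.4, 0], [0, 0, 0], -1], [[0, 5.8, 0], [0, 0, 0], -1], [[0, 6.2, 0], [0, 0, 0], -1]]}}

```text
time: 4.33
eef_pos: [0.5338, -0.1178, 0.1143]
ee_rot: [-0.0, 0.149, 0.989, 0.0]
contact_force: [-0.3, -0.0, 0.1]
grip_width: -0.0003
finger_force: 0.0
```

Emit:
{"api": "play_rows", "payload": {"moves": [[[0, 0.4, 0], [0, 0, 0], -1], [[0, 0.8, 0], [0, 0, 0], -1], [[0, 1.2, 0], [0, 0, 0], -1], [[0, 1.6, 0], [0, 0, 0], -1], [[0, 2.0, 0], [0, 0, 0], -1], [[0, 2.0, 0], [0, 0, 0], -1], [[0, 2.0, 0], [0, 0, 0], -1], [[0, 2.0, 0], [0, 0, 0], -1]]}}

```text
time: 5.0
eef_pos: [0.5396, -0.0991, 0.1143]
ee_rot: [-0.0, 0.149, 0.989, -0.0]
contact_force: [0.7, -0.5, 0.7]
grip_width: -0.0002
finger_force: 0.0
```

```bash
python3 - <<'E'
from h import *
import cv2
print(tip(),ctrl.sense()["contact_force"])
a=ctrl.get_image("wrist")[:,:,::-1];b=ctrl.get_image("side")[150:310,200:390,::-1]
cv2.imwrite("pics/m2.png",np.hstack([cv2.resize(a,(400,300)),cv2.resize(b,(356,300),interpolation=cv2.INTER_CUBIC)]))
E
```

```text
(array([-0.02901571, -0.05207599,  0.08930424]), array([ 0.5396065 , -0.09907495,  0.11430424]), 5.0) [ 0.68627585 -0.54429981  0.74625299]
```

View pics/m2.png

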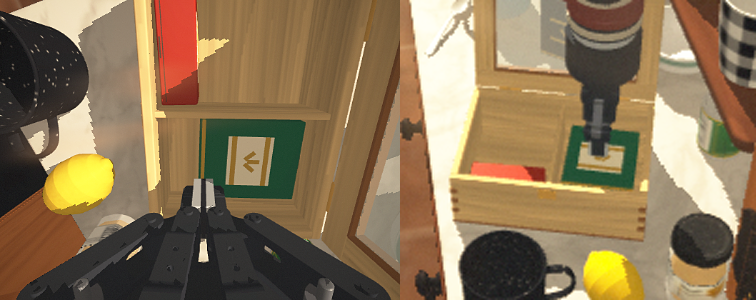

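The packet has toppled: its label face is up in the far compartment, wrist corners (202,120), (305,122), (296,199). Checking that it lies flat from its size at z = 34 mm.

```bash
python3 - <<'E'
from h import *
np.set_printoptions(precision=4,suppress=True)
o=[.4985,-.0559,0]
for uv in ((202,120),(305,122),(296,199),(232,134),(272,136),(268,186)):
    u=np.array(uv)*1.4;print(uv,[(ray("wrist",u,z)-o)@R(1.2692) for z in(.034,.05)])
E
```

```text
(202, 120) [array([-0.0306, -0.0116,  0.034 ]), array([-0.0305, -0.0083,  0.05  ])]
(305, 122) [array([ 0.0637, -0.0133,  0.034 ]), array([ 0.0561, -0.0098,  0.05  ])]
(296, 199) [array([ 0.0664, -0.0942,  0.034 ]), array([ 0.0586, -0.0841,  0.05  ])]
(232, 134) [array([-0.0026, -0.0248,  0.034 ]), array([-0.0048, -0.0204,  0.05  ])]
(272, 136) [array([ 0.0348, -0.0267,  0.034 ]), array([ 0.0296, -0.0221,  0.05  ])]
(268, 186) [array([ 0.0361, -0.0792,  0.034 ]), array([ 0.0308, -0.0703,  0.05  ])]
```

It is flat: its far edge measures 81 mm wide at z = 34 mm and ends at the wall. Lifting and going over the lid to its back.

Emit:
{"api": "play_rows", "payload": {"moves": [[[0, 0, -4], [0, 0, 0], -1], [[0, 0, -8], [0, 0, 0], -1], [[0, 0, -12], [0, 0, 0], -1], [[0, 0, -16], [0, 0, 0], -1], [[0, 0, -20], [0, 0, 0], -1], [[0, 0, -22], [0, 0, 0], -1], [[0, 0, -22], [0, 0, 0], -1], [[0, 0, -22], [0, 0, 0], -1]]}}

```text
time: 5.77
eef_pos: [0.5402, -0.0994, 0.3363]
ee_rot: [0.002, 0.149, 0.989, -0.0]
contact_force: [-0.3, -0.1, -1.3]
grip_width: -0.0001
finger_force: 0.0
```

Emit:
{"api": "play_rows", "payload": {"moves": [[[1, 4, 0], [0, 0, 0], -1], [[2, 8, 0], [0, 0, 0], -1], [[3, 12, 0], [0, 0, 0], -1], [[4, 16, 0], [0, 0, 0], -1], [[5.2, 20, 0], [0, 0, 0], -1], [[5.2, 20, 0], [0, 0, 0], -1], [[5.2, 20, 0], [0, 0, 0], -1], [[5.2, 20, 0], [0, 0, 0], -1], [[5.2, 20, 0], [0, 0, 0], -1]]}}

```text
time: 6.52
eef_pos: [0.5487, 0.1062, 0.333]
ee_rot: [-0.001, 0.15, 0.989, -0.0]
contact_force: [-0.7, 0.1, 0.5]
grip_width: -0.0001
finger_force: 0.0
```

```bash
python3 - <<'E'
from h import *
import cv2
print(tip(),ctrl.sense()["contact_force"])
a=ctrl.get_image("wrist")[:,:,::-1];b=ctrl.get_image("top")[130:295,200:420,::-1]
cv2.imwrite("pics/m3.png",np.hstack([cv2.resize(a,(400,300)),cv2.resize(b,(400,300),interpolation=cv2.INTER_CUBIC)]))
E
```

```text
(array([1.69690802e-01, 1.69388182e-04, 3.07958021e-01]), array([0.54874404, 0.10618187, 0.33295802]), 6.5167) [-0.70457851  0.10854642  0.5120725 ]
```

View pics/m3.png

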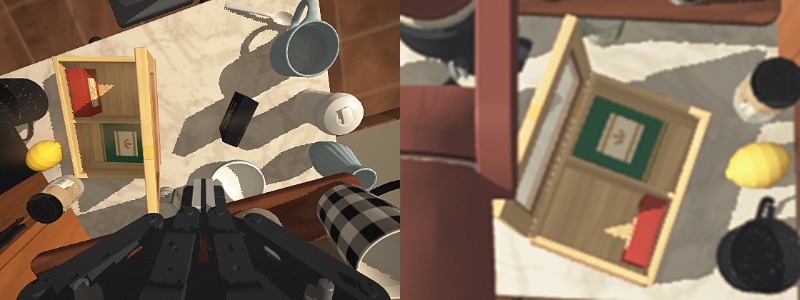

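Wrist (left): the tool is behind the lid (its edge at column 145) with clear space below. Top (right): the packet lies flat, label up, and the lid is still open. Lowering and pushing the lid.

Emit:
{"api": "play_rows", "payload": {"moves": [[[0, 0, 4], [0, 0, 0], -1], [[0, 0, 8], [0, 0, 0], -1], [[0, 0, 11.5], [0, 0, 0], -1], [[0, 0, 11.5], [0, 0, 0], -1], [[0, -1, 11.5], [0, 0, 0], -1], [[0, -2, 11.5], [0, 0, 0], -1], [[0, -3, 11.5], [0, 0, 0], -1], [[0, -4, 11.5], [0, 0, 0], -1], [[0, -4.7, 11.5], [0, 0, 0], -1], [[0, -5.4, 11.5], [0, 0, 0], -1], [[0, -6.1, 11.5], [0, 0, 0], -1], [[0, -6.8, 11.5], [0, 0, 0], -1]]}}

```text
time: 7.62
eef_pos: [0.5289, 0.0417, 0.2198]
ee_rot: [0.0, 0.149, 0.989, 0.0]
contact_force: [1.0, 0.8, -0.1]
grip_width: -0.0001
finger_force: 0.2
```

Emit:
{"api": "play_rows", "payload": {"moves": [[[0, -0.7, 0], [0, 0, 0], -1], [[0, -1.4, 0], [0, 0, 0], -1], [[0, -2.1, 0], [0, 0, 0], -1], [[0, -2.8, 0], [0, 0, 0], -1], [[0, -3.5, 0], [0, 0, 0], -1], [[0, -4.2, 0], [0, 0, 0], -1], [[0, -4.9, 0], [0, 0, 0], -1], [[0, -5.6, 0], [0, 0, 0], -1], [[0, -6.3, 0], [0, 0, 0], -1], [[0, -7.0, 0], [0, 0, 0], -1], [[0, -7.5, 0], [0, 0, 0], -1], [[0, -7.5, 0], [0, 0, 0], -1]]}}

```text
time: 8.62
eef_pos: [0.5066, -0.0302, 0.2193]
ee_rot: [0.0, 0.15, 0.989, -0.0]
contact_force: [-0.2, 0.5, 0.2]
grip_width: 0.0002
finger_force: 0.0
```

Emit:
{"api": "play_rows", "payload": {"moves": [[[0, 0, -4], [0, 0, 0], -1], [[0, 0, -8], [0, 0, 0], -1], [[0, 0, -12], [0, 0, 0], -1], [[0, 0, -12], [0, 0, 0], -1], [[0, 3, -12], [0, 0, 0], -1], [[0, 6, -12], [0, 0, 0], -1], [[0, 10, -12], [0, 0, 0], -1], [[0, 14, -12], [0, 0, 0], -1], [[0, 16, -12], [0, 0, 0], -1], [[0, 16, -12], [0, 0, 0], -1], [[0, 16, -12], [0, 0, 0], -1]]}}

```text
time: 9.53
eef_pos: [0.554, 0.1246, 0.3388]
ee_rot: [-0.0, 0.148, 0.989, -0.0]
contact_force: [-0.0, 0.1, -0.3]
grip_width: -0.0
finger_force: 0.0
```

```bash
python3 - <<'E'
from h import *
import cv2
print(tip(),ctrl.sense()["contact_force"])
a=ctrl.get_image("side")[120:330,190:400,::-1];b=ctrl.get_image("top")[130:295,200:420,::-1]
cv2.imwrite("pics/m4.png",np.hstack([cv2.resize(a,(400,400),interpolation=cv2.INTER_CUBIC),cv2.resize(b,(400,400),interpolation=cv2.INTER_CUBIC)]))
E
```

```text
(array([0.18881175, 0.00061062, 0.31380224]), array([0.5540025 , 0.12457084, 0.33880224]), 9.5333) [-0.02104503  0.05767334 -0.27851852]
```

View pics/m4.png

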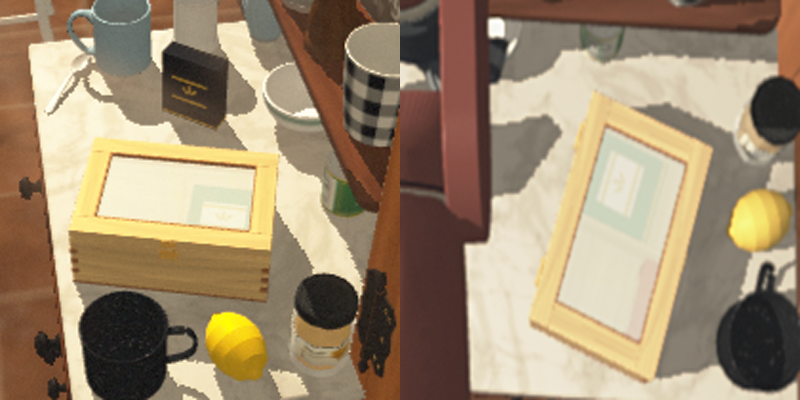

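The lid is fully shut (side view: frame seated on the rim, about (175,195)). The green packet lies flat under the pane at (220,210), the red one stands, and the things around have not moved. The arm touches nothing, so I'm handing in.

```bash
python3 -c "
from cell import ctrl
print(ctrl.close_job())"
```

```text
the job is handed in; nothing more can be done
None
```

The job is handed in: the green packet was pushed over and lies flat in its compartment, the lid is fully shut, and in the last pictures the red packet still stands and nothing else has visibly moved; the judge gave no verdict back.

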